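Seat and tare the tray on the spring-pan scale, then add the bottle

ROBOT

A 6-joint arm with a two-finger parallel gripper is mounted at the origin on the work surface; the furniture and walls round the work are solid. World frame = base frame: x ahead of the robot, y to its left, z up, the work surface at z = 0. Lengths are in mm, angles in degrees, forces in N, time in s.
With the tool pointing down it reaches from about 350 to 850 mm from the base axis. Payload 8.1 kg.
Tool frame: the origin (TCP) lies midway between the tips of the shut fingers; the grasp point (between the pads) lies 19 mm behind it; z points along the fingers, y is the line along which they close (so a half turn about z gives the same grasp; the last joint's range is limited). The gripper opens to 85 mm and grips with 20 to 120 N. Pads are 22 mm wide; open, the fingers measure 114 mm over their backs; the gripper's body (76 mm by 85 mm) begins 54 mm behind the grasp point. The pads swing forward as they close: fully open they stand 13 mm farther back than shut.
Start: joints at [63.404, 7.471, 85.268, -0, 87.261, -4.893], TCP at [221.863, 557.478, 231.292] pointing down, gripper open.
Joint ranges: [-169.43, 169.43], [-51.17, 129.36], [1.28, 143.12], [-76.62, 256.62], [0, 156.53], [-152.29, 152.29]. Speed limits (degrees/s): [136.94, 136.94, 159.86, 180, 180, 180].

INTERFACE

Orientations are given as [roll, pitch, yaw] about the fixed x, y, z axes, in that order (R = Rz(yaw) Ry(pitch) Rx(roll)).
In Python, from bench import r gives the robot as it stands. The module is installed in compiled form; this text tells all that it offers.
- The arm moves only by the tool jog_arm, never from a script. Its argument "rows" is a list of rows, each a list of 2 entries, a list of its own where there are three numbers: the shift along the tool's x, y, z in mm, then the turn, a rotation vector about the tool's x, y, z in rad. A call has 1 to 10 rows; each row is the pose to reach, as a shift and turn from the pose commanded when the call began, along the tool's axes at that moment; what a row does not reach only later rows make up. A row lasts 1/10 s, in which the tool goes at most 50 mm and 8.59 degrees, less where a joint would pass 70% of its speed; a pose out of reach is approached as far as the arm can. A call with a gripper value outside its range is refused whole. "grip" is the finger opening in mm, from 0 to 85.4, set as the call begins (left out, the last holds). The fingers move at their own pace and stop on an object; "force" is the grip in N (left out, the last holds). Time passes only in rows, so rows that repeat a pose let the fingers close. It gives the time, the measured TCP pose, the force, the opening and the grip force at its end, in the units of the state.
- r.sense(): the state, without advancing time (a new reading comes with each control period).
- r.snapshot(name): name is "scene" or "top" or "wrist"; returns (picture, depth): 480x640x3 uint8, blue, green, red; 480x640 float32, mm along the optical axis (not along the pixel's ray), 0 where there is no reading.
- r.camera_params(name): a dict with "fx", "fy", "cx", "cy" (pixels), "dist_coeffs" ([k1, k2, p1, p2, k3] as OpenCV has them; the pictures are not rectified), "pose" (4x4, takes a point from camera to world coordinates); the wrist camera has in their place "tool_from_camera" (4x4, takes a point from camera to tool coordinates, whose origin is the TCP and whose axes are the flange's). Camera axes: x right, y down, z forward; pixel columns grow to the right and rows downward; lengths in mm; the calibration is good to about 2 mm. A picture is of the moment at which its call begins: read the wrist's pose just before it. camera_params takes no time and is no camera call.
- r.hand_in(): hands the job in; it is judged then, once.
The state is a dict: "time": time; "joint_pos": joint angles; "qd": joint speeds; "joint_efforts": joint torques, N m; "tool_pos": TCP position; "tcp_rot": TCP orientation; "ft_force": force on the tool from outside, world axes, zero at the start; "wrist_torque": the same for the moment, N m; "finger_gap": finger opening in mm; "grip_force": force on a finger pad.
Only numpy, scipy, OpenCV 4.12 (cv2) and the standard library are available. Lean on these libraries where they do the work, as an engineer would, in place of code of your own. Each camera call takes 0.05 s, during which the arm holds its last target. There are 200 camera calls.

TASK

Weigh the amber bottle: grip the empty green tray by its long sides, lay it lightly on the scale's pan with its end on the blue ledge, and slide it away from the tare key against the orange spring keeper until it drops in level behind the ledge, then let go. With only the tray on the scale, press the orange tare key well down and hold it so for two seconds, release it, and gently stand the bottle upright in the tray. The scale is delicate, so keep every push on it light (about 5 N, never 25 N), and leave the other things where they are.

Things in the scene. Friction and masses are not known exactly. Their poses are not given: they have to be found in the camera images.
- scale: Bench scale fixed to the table: white housing 270 (x) x 112 (y) x 38 mm high, display and orange tare key at its -x end, a sprung aluminium pan on the rest. Origin: centre of the underside, z up. The tray is slid in along +x. The pan is 152 mm long (x), open at its -x end, with side rails 64 mm apart inside, centred on y = 0, rising to 66 mm above the origin.
- pan_mean (a point): Point fixed to the scale housing (axes as the scale's), 54 mm above its underside: where the centre of a seated tray's underside would lie if the pan were clamped at mid-range. BUT the pan, with ledge, rails and keeper, is clamped up to 15 mm either way along x from there; no reported pose shows it, so feel for it. The pan sinks under load, 1.5 N per mm, 11 mm travel.
- ledge_mean (a point): Point fixed to the housing: top edge, at mid-range, of the blue ledge at the pan's -x end (48 mm toward -x from pan_mean; true edge within 15 mm along x). The ledge is 30 mm long, its top 60 mm above the scale's underside; behind it (+x) the well floor is 6 mm lower, at 54 mm.
- keeper_mean (a point): Point fixed to the housing: mid-range place of the free face of the orange spring keeper at the pan's +x end (also within 15 mm along x). Face 50 mm wide, 56 to 76 mm above the scale's underside; 0.7 N per mm, 9 mm travel, then solid. Ledge edge to free face is 92 mm: the 96 mm tray must push it back just over 4 mm (3 N) to drop off the ledge; 6.3 N is its end of travel.
- tare_top (a point): Centre of the tare key's top face when the key is up, fixed to the scale housing (axes as the scale's): orange rectangular key 30 (scale x) x 42 mm (scale y), top 50.5 mm above the scale's underside.
- tare_key (a joint): Travel of the tare key, m: 0 up, 0.008 fully down (straight down). It counts as pressed below about 5 mm of travel. It springs back: 1 N starts it, 0.7 N more per mm, so about 5 N holds it at 5.7 mm; 6.6 N is its solid end.
- tray: Loose open green plastic tray, 96 (x) x 56 (y) x 45 mm high outside, walls and floor 4 mm, about 0.14 kg. Origin: centre of the underside, z up; long side along x; both ends are alike.
- bottle: Loose amber bottle with a yellow screw cap, standing. Body 37 mm diameter up to about 60 mm, shoulder to 70 mm, cap 24 mm diameter up to 84 mm; about 0.085 kg. Origin: centre of the underside, z up.
- tape_roll: Bystander: roll of beige tape lying flat, 104 x 102 x 25 mm. Origin: centre of the underside.
- test_kit: Bystander: small green and white carton lying flat, 62 x 112 x 21 mm. Origin: centre of the underside.
Mind the look-alikes: they are no part of the job. Several things look just like the bottle: the one meant starts nearest to the robot's base.

How it is judged:
By the outcome, as a careful person would: the job done as asked, in the order asked, and still so for the second after the job is handed in, with the robot touching nothing.
It also fails if it takes over 72 s, if anything falls off the work surface, if the arm or the gripper's body presses on something with over 40 N, if the wrist force passes 120 N, or if a joint passes its speed limit or range.

## Working session

There is one attempt and no reset: what is moved stays moved. The work goes in short steps, Python scripts to look and compute and a tool call to move; the robot and the scene stay as the last step left them, time stands still between calls to the robot, and variables do not carry over. Pictures are saved under pics/ and viewed, at most 10 in all, crops included, and the job is handed in when it is done.

Besides the shell and the picture viewer there is one more tool, called as a command line: name --argument value ..., lists and objects as JSON in quotes. jog_arm: Moves the arm, as the interface text tells. Its arguments: {"type":"object","properties":{"rows":{"type":"array"},"grip":{"type":"number"},"force":{"type":"number"}},"required":["rows"]}

```bash
mkdir -p pics; cat > h.py <<'E'
import numpy as np, cv2
from bench import r
from scipy.spatial.transform import Rotation as R
def pts(name,D,uv,z=None):
    p=r.camera_params(name); K=np.array([[p['fx'],0,p['cx']],[0,p['fy'],p['cy']],[0,0,1.]])
    if 'pose' in p: T=np.array(p['pose'])
    else:
        s=r.sense(); W=np.eye(4); W[:3,:3]=R.from_euler('xyz',s['tcp_rot'],degrees=True).as_matrix(); W[:3,3]=s['tool_pos']; T=W@np.array(p['tool_from_camera'])
    uv=np.array(uv,float).reshape(-1,2)
    n=cv2.undistortPoints(uv.reshape(-1,1,2),K,np.array(p['dist_coeffs'])).reshape(-1,2)
    ray=np.c_[n,np.ones(len(n))]
    if z is None: d=np.array([D[int(round(v)),int(round(u))] for u,v in uv])
    else:
        rw=ray@T[:3,:3].T; d=(np.broadcast_to(z,len(uv))-T[2,3])/rw[:,2]
    return (ray*d[:,None])@T[:3,:3].T+T[:3,3]
E
python3 - <<'E'
from h import *
print(r.sense())
for n in ['scene','top']:
    I,D=r.snapshot(n); cv2.imwrite(f'pics/{n}0.png',I); np.save(n+'D.npy',D); print(r.camera_params(n))
E
```

```text
{'time': 0.0, 'joint_pos': array([ 6.34025156e+01,  7.51513715e+00,  8.53307161e+01,  7.80621361e-04,
        8.72611777e+01, -4.89115988e+00]), 'qd': array([-0.03372813, -0.05760071,  0.07957303,  0.00019286, -0.13631309,
        0.01696233]), 'joint_efforts': array([-1.14124927e-03, -5.69375145e+01, -5.00567830e+01, -1.54210798e-04,
        1.42360645e-02,  3.71605449e-05]), 'tool_pos': array([221.61522132, 556.97222681, 230.23035772]), 'tcp_rot': array([-1.79893425e+02, -9.90261714e-03,  1.58293628e+02]), 'ft_force': array([ 0.25296062,  0.11810505, -0.63431464]), 'wrist_torque': array([-0.02915409, -0.02576933,  0.03311374]), 'grip_force': 0.0, 'finger_gap': 85.64171385480797}
{'fx': 459.6142409006531, 'fy': 459.6142409006531, 'cx': 312.864260739945, 'cy': 237.859526281099, 'dist_coeffs': array([0.01639742, 0.        , 0.        , 0.        , 0.        ]), 'pose': array([[ 7.23522787e-01, -4.53555290e-01,  5.20386756e-01,
        -2.10644198e+02],
       [-6.90272958e-01, -4.68630925e-01,  5.51278787e-01,
        -7.71479146e+02],
       [-6.16608313e-03, -7.58071669e-01, -6.52142104e-01,
         8.60431142e+02],
       [ 0.00000000e+00,  0.00000000e+00,  0.00000000e+00,
         1.00000000e+00]])}
{'fx': 559.2910184802978, 'fy': 559.2910184802978, 'cx': 317.14259259507946, 'cy': 239.4942975106191, 'dist_coeffs': array([-0.03867716,  0.        ,  0.        ,  0.        ,  0.        ]), 'pose': array([[ 7.10264780e-04, -9.82012862e-01,  1.88812696e-01,
         1.12148577e+02],
       [-9.99990492e-01, -1.50986510e-03, -4.09108574e-03,
        -6.71380848e+01],
       [ 4.30258052e-03, -1.88807994e-01, -9.82004597e-01,
         1.58230557e+03],
       [ 0.00000000e+00,  0.00000000e+00,  0.00000000e+00,
         1.00000000e+00]])}
```

View pics/scene0.png

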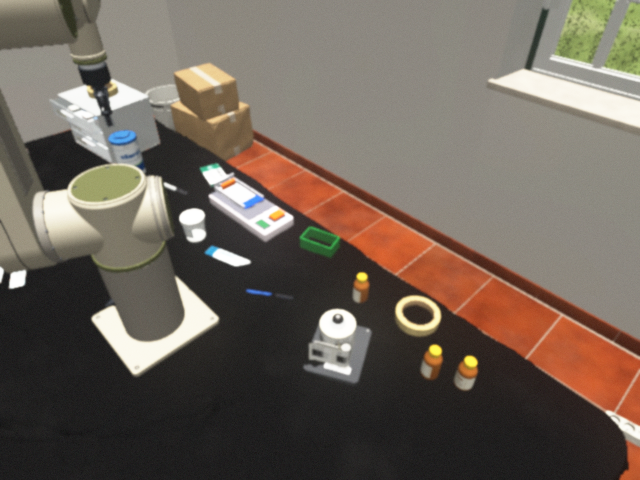

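View pics/top0.png

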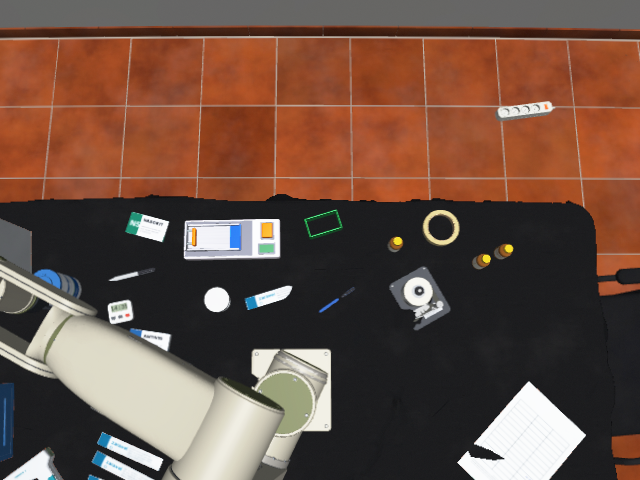

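The scene view shows the scale at (250,208), with its key and display at the lower right (277,216). The tray is at (320,241). Bottle candidates in the top view are (396,243), (482,261) and (504,250). The first is nearest the base at about (290,395), so I choose it. I'll check that in an enlarged crop.

```bash
python3 - <<'E'
from h import *
I=cv2.imread('pics/top0.png'); D=np.load('topD.npy')
a=cv2.resize(I[205:265,180:295],None,fx=6.5,fy=5,interpolation=cv2.INTER_CUBIC)[:, :748]
a=cv2.resize(I[205:270,180:290],None,fx=5,fy=5,interpolation=cv2.INTER_CUBIC)  # 550x325
b=cv2.resize(I[205:255,300:410],None,fx=5,fy=5,interpolation=cv2.INTER_CUBIC)  # 550x250
cv2.imwrite('pics/crop1.png',np.vstack([a,b]))
uv=[(396,243),(482,261),(504,250)]
P=pts('top',D,uv,84); print(P,np.hypot(P[:,0],P[:,1]))
print(pts('top',D,uv))
print(pts('top',D,[(290,400),(265,230),(235,250),(323,223),(440,228),(148,227)]))
E
```

```text
[[ 390.8220718  -288.55378859   84.        ]
 [ 341.33730288 -521.96878578   84.        ]
 [ 371.76761881 -584.29243455   84.        ]] [485.80364419 623.66863611 692.53794948]
[[ 391.02489594 -288.71493937   82.90950323]
 [ 342.94416733 -525.15764806   73.49523395]
 [ 372.64787853 -586.04588892   78.9198717 ]]
[[   4.40912137  -16.50365384  393.87765884]
 [ 434.08255061   72.64789682   47.72380848]
 [ 376.35720338  154.58928895   51.82481889]
 [ 461.44714801  -90.42618744   16.28222111]
 [ 450.67036141 -429.85448567    0.99312598]
 [ 448.47777547  411.05448474   18.81595953]]
```

View pics/crop1.png

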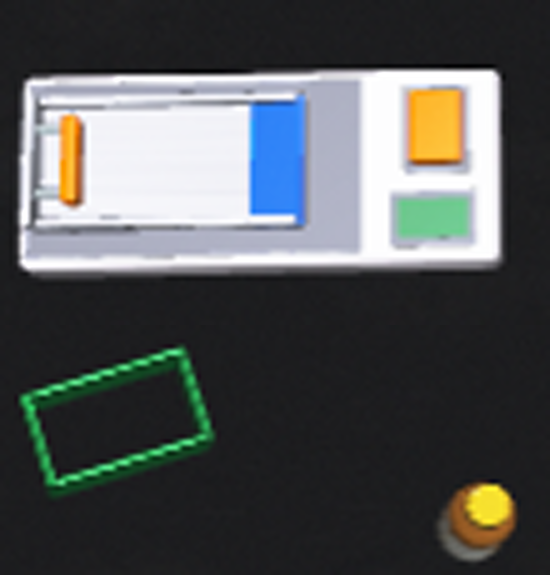

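The crop shows the scale housing with corners (23,78), (500,68), (500,262) and (20,265). The key is at (436,126), the blue ledge edge at u=249 and the keeper face at u=80. The tray rim corners are (185,348), (22,397), (52,490) and (212,437), and the bottle cap is at (490,505). The chosen bottle is amber with a yellow cap.

```bash
python3 - <<'E'
from h import *
def A(l): return [(180+u/5-.4,205+v/5-.4) for u,v in l]
def B(l): return [(300+u/5-.4,205+(v-325)/5-.4) for u,v in l]
np.set_printoptions(precision=1,suppress=True)
sc=pts('top',0,A([(23,78),(500,68),(500,262),(20,265)]),38);print('scale',sc,sc.mean(0))
print('pan',pts('top',0,A([(249,102),(249,214),(80,117),(80,205),(436,126),(408,90),(463,162)]),[60,60,76,76,50.5,50.5,50.5]))
t=pts('top',0,B([(185,348),(22,397),(52,490),(212,437)]),45);print('tray',t,t.mean(0), np.degrees(np.arctan2(*(t[1]-t[0])[1::-1])),np.degrees(np.arctan2(*(t[2]-t[3])[1::-1])),np.linalg.norm(np.diff(t,axis=0),axis=1))
print('cap',pts('top',0,B([(490,505)]),84))
s=r.sense();M=R.from_euler('xyz',s['tcp_rot'],degrees=True).as_matrix();print(M, s['tool_pos'])
print(r.camera_params('wrist')['tool_from_camera'])
E
```

```text
scale [[464.2 303.2  38. ]
 [470.3  32.8  38. ]
 [359.1  31.3  38. ]
 [356.9 300.   38. ]] [412.6 166.8  38. ]
pan [[445.6 171.   60. ]
 [382.2 169.1  60. ]
 [433.5 261.6  76. ]
 [384.2 259.5  76. ]
 [434.1  67.4  50.5]
 [454.7  83.5  50.5]
 [413.6  51.9  50.5]]
tray [[ 495.1 -128.5   45. ]
 [ 466.5  -36.5   45. ]
 [ 413.1  -53.5   45. ]
 [ 443.6 -143.4   45. ]] [454.6 -90.5  45. ] 107.2537877989481 108.75101529953288 [96.4 56.1 94.9]
cap [[ 397.5 -293.1   84. ]]
[[-0.9  0.4 -0. ]
 [ 0.4  0.9 -0. ]
 [ 0.  -0.  -1. ]] [221.7 557.  230.3]
[[  -0.    -1.    -0.3   70. ]
 [   1.     0.    -0.     0.2]
 [   0.    -0.3    1.  -141.5]
 [   0.     0.     0.     1. ]]
```

jog_arm --rows '[[[-33,-37,0],[0,0,0.0625]],[[-65,-74,0],[0,0,0.125]],[[-98,-111,0],[0,0,0.187]],[[-130,-147,0],[0,0,0.25]],[[-163,-184,0],[0,0,0.312]],[[-195,-221,0],[0,0,0.374]],[[-228,-258,0],[0,0,0.436]],[[-228,-258,0],[0,0,0.436]]]' --grip 85 --force 25

```text
time: 0.9
tool_pos: [340.1, 228.4, 231.1]
tcp_rot: [-180.0, 0.1, 132.8]
ft_force: [0.7, 1.3, -0.5]
finger_gap: 85.1
grip_force: 0.0
```

```bash
cat >> h.py <<'E'
def rel(xyz,yaw):
    s=r.sense(); M=R.from_euler('xyz',s['tcp_rot'],degrees=True)
    T=R.from_euler('xyz',[180,0,yaw],degrees=True)
    np.set_printoptions(precision=2,suppress=True)
    print('at',s['tool_pos'],s['tcp_rot'],'F',s['ft_force'],'gap',s['finger_gap'],'t',s['time'])
    print('shift',M.inv().apply(np.array(xyz)-s['tool_pos']),'rot',(M.inv()*T).as_rotvec())
E
python3 -c "
from h import *
rel([454.6,-90.5,130],108)"
```

```text
at [340.11 228.44 231.07] [-179.96    0.12  132.79] F [ 0.73  1.33 -0.52] gap 85.05980762563132 t 0.9
shift [-311.61 -132.59  101.81] rot [-0.    0.    0.43]
```

jog_arm --rows '[[[-44,-19,5],[0,0,0.06]],[[-89,-38,20],[0,0,0.12]],[[-134,-57,35],[0,0,0.185]],[[-178,-76,50],[0,0,0.25]],[[-222,-95,65],[0,0,0.31]],[[-267,-114,80],[0,0,0.37]],[[-311,-133,100],[0,0,0.43]],[[-311,-133,100],[0,0,0.43]],[[-311,-133,100],[0,0,0.43]]]'

```text
time: 1.8
tool_pos: [454.1, -84.6, 130.0]
tcp_rot: [-179.9, -0.1, 108.6]
ft_force: [-0.2, 0.4, 0.1]
finger_gap: 85.0
grip_force: 0.0
```

```bash
python3 -c "
from h import *
rel([454.6,-90.5,12],108)
I,D=r.snapshot('wrist');cv2.imwrite('pics/w1.png',I);np.save('w1.npy',D)"
```

```text
at [454.14 -84.61 129.97] [-179.87   -0.11  108.57] F [-0.22  0.38  0.06] gap 85.04924466919367 t 1.8
shift [ -5.96  -1.16 117.97] rot [-0.   -0.    0.01]
```

View pics/w1.png

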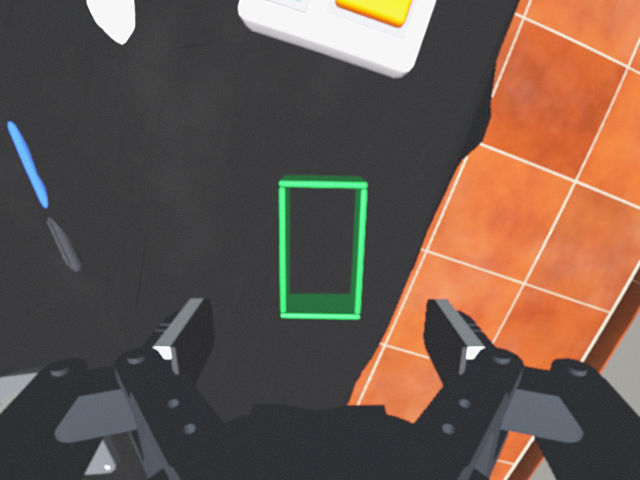

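The wrist view shows the tray rim with corners (279,181), (368,181), (361,318) and (280,318). The fingers straddle it, and the scale corner is at the top.

```bash
python3 -c "
from h import *
D=np.load('w1.npy')
t=pts('wrist',0,[(279,181),(368,181),(361,318),(280,318)],45);c=t.mean(0);print(t,c,np.linalg.norm(np.diff(t,axis=0),axis=1))
for a,b in((3,0),(2,1)): print(np.degrees(np.arctan2(*(t[b]-t[a])[1::-1])))
print(pts('wrist',D,[(320,250),(320,185),(200,200)]))
rel([c[0],c[1],12],108)"
```

```text
[[ 417.92514432  -51.07934562   45.        ]
 [ 470.73317475  -33.22884071   45.        ]
 [ 500.0928917  -124.00511018   45.        ]
 [ 446.31919105 -142.16870573   45.        ]] [458.76760046 -87.62050056  45.        ] [55.74341758 95.40610084 56.75849791]
107.31311254157934
107.92273379271053
[[460.32637752 -95.82409064  11.86122392]
 [443.07771175 -45.30356242  44.68710852]
 [364.66036445 -87.73132128  11.40429435]]
at [454.44 -83.67 130.77] [-179.93   -0.08  108.66] F [-0.54  0.9   0.26] gap 85.29551127980703 t 1.85
shift [ -5.3    2.97 118.76] rot [-0.   -0.    0.01]
```

jog_arm --rows '[[[-5,1,40],[0,0,0.015]],[[-5,1,75],[0,0,0.015]],[[-5,1,100],[0,0,0.015]],[[-5,1,116],[0,0,0.015]],[[-5,1,116],[0,0,0.015]]]'

```text
time: 2.35
tool_pos: [455.5, -86.2, 13.6]
tcp_rot: [-179.8, -0.1, 108.0]
ft_force: [0.1, 0.8, -0.3]
finger_gap: 84.9
grip_force: 0.0
```

jog_arm --rows '[[[0,0,0],[0,0,0]],[[0,0,0],[0,0,0]],[[0,0,0],[0,0,0]],[[0,0,0],[0,0,0]],[[0,0,0],[0,0,0]],[[0,0,0],[0,0,0]],[[0,0,0],[0,0,0]]]' --grip 40 --force 25

```text
time: 3.05
tool_pos: [459.0, -88.5, 17.2]
tcp_rot: [179.8, 0.1, 107.8]
ft_force: [-0.5, 3.0, 8.0]
finger_gap: 55.5
grip_force: 28.0
```

```bash
python3 -c "
from h import *
rel([456,-88,150],108)"
```

```text
at [458.98 -88.46  17.2 ] [179.84   0.06 107.82] F [-0.51  3.02  7.97] gap 55.53075378935477 t 3.05
shift [   1.21   -2.32 -132.81] rot [ 0.  0. -0.]
```

jog_arm --rows '[[[0,0,-15],[0,0,0]],[[0,0,-50],[0,0,0]],[[0,0,-90],[0,0,0]],[[0,0,-125],[0,0,0]],[[0,0,-125],[0,0,0]],[[0,0,-125],[0,0,0]]]'

```text
time: 3.65
tool_pos: [458.4, -88.8, 141.7]
tcp_rot: [179.8, 0.1, 107.8]
ft_force: [-0.3, -0.4, -1.4]
finger_gap: 55.9
grip_force: 27.7
```

```bash
python3 -c "
from h import *
rel([413.5,190,142],90.7)"
```

```text
at [458.35 -88.77 141.72] [179.85   0.11 107.82] F [-0.28 -0.36 -1.43] gap 55.8597302365046 t 3.65
shift [279.12  42.59  -0.68] rot [0.  0.  0.3]
```

jog_arm --rows '[[[35,5,0],[0,0,0.04]],[[75,11,0],[0,0,0.08]],[[115,17,0],[0,0,0.12]],[[155,23,0],[0,0,0.16]],[[195,29,0],[0,0,0.21]],[[235,36,0],[0,0,0.26]],[[265,40,0],[0,0,0.3]],[[279,42,0],[0,0,0.3]],[[279,42,0],[0,0,0.3]],[[279,42,0],[0,0,0.3]]]'

```text
time: 4.65
tool_pos: [411.1, 189.5, 138.8]
tcp_rot: [-179.9, 0.1, 90.7]
ft_force: [0.0, -0.7, -1.5]
finger_gap: 55.8
grip_force: 27.6
```

```bash
python3 -c "
from h import *
rel([413.5,208,142],90.7)
I,D=r.snapshot('wrist');cv2.imwrite('pics/w2.png',I);np.save('w2.npy',D)"
```

```text
at [411.06 189.55 138.84] [-179.86    0.07   90.69] F [ 0.02 -0.74 -1.53] gap 55.78414684390875 t 4.65
shift [18.42  2.66 -3.19] rot [-0.  0. -0.]
```

View pics/w2.png

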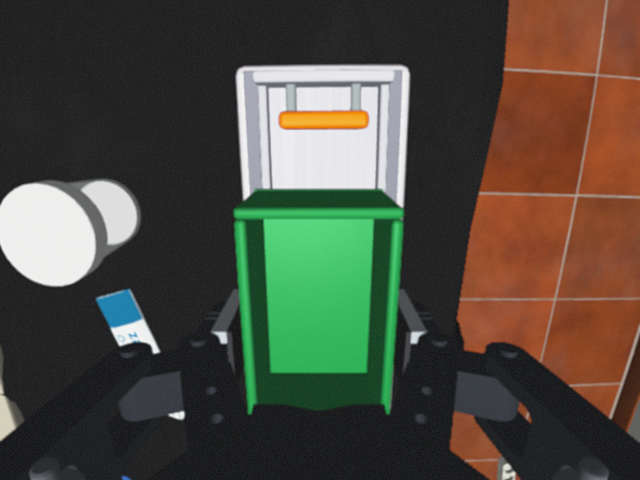

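The wrist view shows the tray held, with its leading rim at v≈209, u 235–403. Beyond it are the orange keeper, with its near edge at v≈129, u 280–368, and the rails at about u 268 and 379.

```bash
python3 -c "
from h import *
D=np.load('w2.npy')
rel([413.5,208,142],90.7)
s=pts('wrist',0,[(281,129),(367,129)],[74,74]);print('keeper',s,s.mean(0))
print('depth',pts('wrist',D,[(300,122),(340,122),(320,213),(320,300),(320,170),(150,350)]))
print('rim',pts('wrist',0,[(235,210),(403,210)],164))
s=pts('wrist',0,[(238,68),(409,68)],38);print('far housing',s,s.mean(0))
print('rail',pts('wrist',0,[(269,88),(379,88),(267,180),(380,180)],66))
I=cv2.imread('pics/w2.png')
for u in (300,320,345): print([ (v,*I[v,u]) for v in range(124,136)])
"
```

```text
at [411.37 189.2  139.13] [-179.89    0.06   90.64] F [-0.17  0.42 -1.51] gap 55.39136819604488 t 4.7
shift [18.78  2.33 -2.89] rot [-0.  0. -0.]
keeper [[390.64 262.65  74.  ]
 [437.89 263.2   74.  ]] [414.27 262.93  74.  ]
depth [[401.18 266.38  75.81]
 [422.82 266.61  76.29]
 [412.08 235.38 166.08]
 [412.84 184.78 124.94]
 [412.44 238.44  51.85]
 [364.04 200.92 192.64]]
rim [[384.12 235.67 164.  ]
 [439.37 236.29 164.  ]]
far housing [[360.59 300.03  38.  ]
 [467.28 301.29  38.  ]] [413.94 300.66  38.  ]
rail [[383.43 284.89  66.  ]
 [444.69 285.61  66.  ]
 [381.12 233.61  66.  ]
 [447.92 234.38  66.  ]]
[(124, np.uint8(49), np.uint8(171), np.uint8(244)), (125, np.uint8(36), np.uint8(159), np.uint8(242)), (126, np.uint8(21), np.uint8(142), np.uint8(240)), (127, np.uint8(0), np.uint8(122), np.uint8(232)), (128, np.uint8(67), np.uint8(110), np.uint8(206)), (129, np.uint8(158), np.uint8(161), np.uint8(193)), (130, np.uint8(230), np.uint8(224), np.uint8(222)), (131, np.uint8(239), np.uint8(235), np.uint8(233)), (132, np.uint8(235), np.uint8(231), np.uint8(231)), (133, np.uint8(235), n
[... 670 characters left out ...]
p.uint8(234), np.uint8(233)), (135, np.uint8(235), np.uint8(231), np.uint8(231))]
[(124, np.uint8(37), np.uint8(165), np.uint8(243)), (125, np.uint8(33), np.uint8(153), np.uint8(241)), (126, np.uint8(7), np.uint8(135), np.uint8(239)), (127, np.uint8(14), np.uint8(114), np.uint8(224)), (128, np.uint8(88), np.uint8(118), np.uint8(193)), (129, np.uint8(172), np.uint8(173), np.uint8(194)), (130, np.uint8(232), np.uint8(227), np.uint8(225)), (131, np.uint8(238), np.uint8(234), np.uint8(233)), (132, np.uint8(237), np.uint8(234), np.uint8(234)), (133, np.uint8(236), np.uint8(232), np.uint8(232)), (134, np.uint8(235), np.uint8(232), np.uint8(232)), (135, np.uint8(236), np.uint8(233), np.uint8(232))]
```

jog_arm --rows '[[[10,2.5,0],[0,0,0]],[[21,2.5,15],[0,0,0]],[[21,2.5,35],[0,0,0]],[[21,2.5,50],[0,0,0]],[[21,2.5,55],[0,0,0]],[[21,2.5,55],[0,0,0]],[[21,2.5,55],[0,0,0]],[[21,2.5,55],[0,0,0]]]'

```text
time: 5.5
tool_pos: [415.1, 211.2, 86.4]
tcp_rot: [179.9, -0.0, 90.6]
ft_force: [0.5, 0.5, -1.4]
finger_gap: 55.6
grip_force: 27.6
```

jog_arm --rows '[[[0,0,2],[0,0,0]],[[0,0,4],[0,0,0]],[[0,0,6],[0,0,0]],[[0,0,6],[0,0,0]],[[0,0,6],[0,0,0]]]'

```text
time: 6.0
tool_pos: [414.2, 211.0, 79.2]
tcp_rot: [-180.0, 0.0, 90.6]
ft_force: [0.9, 0.1, -1.7]
finger_gap: 55.7
grip_force: 27.6
```

jog_arm --rows '[[[0,0,1],[0,0,0]],[[0,0,2],[0,0,0]],[[0,0,2],[0,0,0]],[[0,0,2],[0,0,0]]]'

```text
time: 6.4
tool_pos: [414.3, 211.0, 77.3]
tcp_rot: [-180.0, 0.0, 90.6]
ft_force: [-0.8, -0.1, -2.0]
finger_gap: 55.4
grip_force: 27.7
```

jog_arm --rows '[[[0,0,1],[0,0,0]],[[0,0,1.5],[0,0,0]],[[0,0,1.5],[0,0,0]],[[0,0,1.5],[0,0,0]]]'

```text
time: 6.8
tool_pos: [414.4, 211.1, 75.9]
tcp_rot: [180.0, -0.0, 90.6]
ft_force: [-0.9, 0.1, -0.9]
finger_gap: 55.8
grip_force: 27.9
```

jog_arm --rows '[[[0,0,1],[0,0,0]],[[0,0,1.5],[0,0,0]],[[0,0,1.5],[0,0,0]],[[0,0,1.5],[0,0,0]]]'

```text
time: 7.2
tool_pos: [414.4, 211.1, 74.5]
tcp_rot: [180.0, -0.0, 90.6]
ft_force: [-0.5, -0.1, 2.0]
finger_gap: 55.7
grip_force: 28.1
```

jog_arm --rows '[[[1,0,0],[0,0,0]],[[2,0,0],[0,0,0]],[[3,0,0],[0,0,0]],[[4,0,0],[0,0,0]],[[5,0,0],[0,0,0]],[[5,0,0],[0,0,0]],[[5,0,0],[0,0,0]]]'

```text
time: 7.9
tool_pos: [414.3, 216.1, 74.3]
tcp_rot: [180.0, -0.0, 90.6]
ft_force: [0.3, -0.4, 2.9]
finger_gap: 55.4
grip_force: 28.1
```

jog_arm --rows '[[[1,0,0],[0,0,0]],[[2,0,0],[0,0,0]],[[2,0,0],[0,0,0]],[[2,0,0],[0,0,0]]]'

```text
time: 8.3
tool_pos: [414.2, 218.0, 74.2]
tcp_rot: [-180.0, 0.0, 90.6]
ft_force: [0.8, -3.1, 2.2]
finger_gap: 55.1
grip_force: 28.1
```

jog_arm --rows '[[[0.7,0,0],[0,0,0]],[[1.3,0,0],[0,0,0]],[[1.3,0,0],[0,0,0]],[[1.3,0,0],[0,0,0]]]'

```text
time: 8.7
tool_pos: [414.2, 219.2, 74.3]
tcp_rot: [-180.0, 0.0, 90.6]
ft_force: [0.7, -4.2, 2.3]
finger_gap: 55.5
grip_force: 28.1
```

jog_arm --rows '[[[0.7,0,0],[0,0,0]],[[0.7,0,0],[0,0,0]],[[0.7,0,0],[0,0,0]]]'

```text
time: 9.0
tool_pos: [413.9, 220.0, 73.9]
tcp_rot: [-180.0, -0.0, 90.6]
ft_force: [1.4, -3.4, -0.6]
finger_gap: 55.5
grip_force: 27.7
```

jog_arm --rows '[[[0.5,0,0],[0,0,0]],[[0.6,0,1],[0,0,0]],[[0.6,0,2],[0,0,0]],[[0.6,0,3],[0,0,0]],[[0.6,0,3],[0,0,0]],[[0.6,0,3],[0,0,0]]]'

```text
time: 9.6
tool_pos: [414.0, 220.6, 71.2]
tcp_rot: [-180.0, 0.0, 90.6]
ft_force: [-0.8, -4.1, -1.0]
finger_gap: 55.9
grip_force: 27.8
```

jog_arm --rows '[[[0,0,1],[0,0,0]],[[0,0,1.5],[0,0,0]],[[0,0,1.5],[0,0,0]],[[0,0,1.5],[0,0,0]]]'

```text
time: 10.0
tool_pos: [414.2, 220.6, 69.8]
tcp_rot: [-180.0, -0.0, 90.6]
ft_force: [-0.4, -2.7, 0.5]
finger_gap: 55.6
grip_force: 27.9
```

jog_arm --rows '[[[0,0,1],[0,0,0]],[[0,0,1],[0,0,0]],[[0,0,1],[0,0,0]]]'

```text
time: 10.3
tool_pos: [414.2, 220.6, 68.9]
tcp_rot: [180.0, -0.0, 90.6]
ft_force: [-1.7, -3.3, 1.6]
finger_gap: 55.7
grip_force: 28.1
```

jog_arm --rows '[[[0,0,0],[0,0,0]],[[0,0,0],[0,0,0]],[[0,0,0],[0,0,0]],[[0,0,0],[0,0,0]],[[0,0,0],[0,0,0]]]' --grip 78

```text
time: 10.8
tool_pos: [414.2, 220.7, 68.8]
tcp_rot: [180.0, -0.0, 90.6]
ft_force: [-0.6, -0.9, 0.0]
finger_gap: 77.8
grip_force: 0.0
```

jog_arm --rows '[[[0,0,-20],[0,0,0]],[[0,0,-50],[0,0,0]],[[-10,0,-80],[0,0,0]],[[-55,0,-80],[0,0,0]],[[-100,0,-80],[0,0,0]],[[-100,0,-80],[0,0,0]],[[-100,0,-80],[0,0,0]]]'

```text
time: 11.5
tool_pos: [415.5, 119.9, 149.0]
tcp_rot: [180.0, -0.0, 90.5]
ft_force: [-0.4, -0.4, 0.2]
finger_gap: 78.1
grip_force: 0.0
```

```bash
python3 -c "
from h import *
rel([434,67.4,100],90.7)
I,D=r.snapshot('wrist');cv2.imwrite('pics/w3.png',I);np.save('w3.npy',D)"
```

```text
at [415.52 119.9  148.96] [179.97  -0.03  90.47] F [-0.4  -0.45  0.18] gap 78.1443827453449 t 11.5
shift [-52.67  18.02  48.94] rot [ 0. -0. -0.]
```

View pics/w3.png

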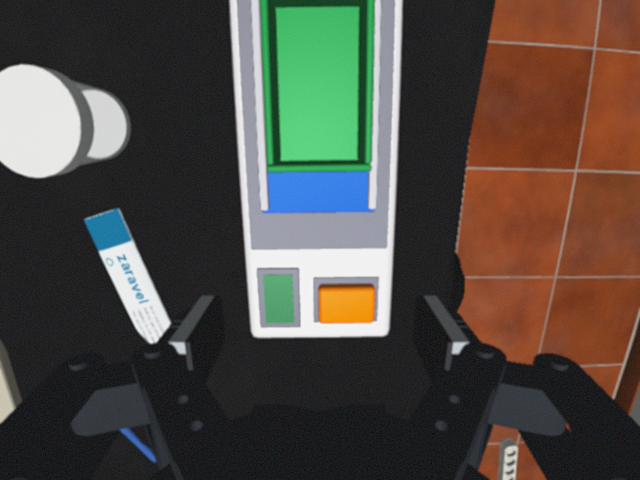

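The tray sits between the rails, its end right behind the blue ledge (v≈169). The key's top face spans (318–376, 286–323). I'll check that the tray is level from depth and get the key's position.

```bash
python3 -c "
from h import *
D=np.load('w3.npy')
rel([434,67.4,100],90.7)
k=pts('wrist',0,[(318,286),(376,286),(376,323),(318,323)],50.5);print(k,k.mean(0)); k=k.mean(0)
print('depth key,ledge,rim,floor far,near',pts('wrist',D,[(347,304),(318,190),(318,168),(318,20),(318,150),(268,100),(367,100)]))
rel([k[0],k[1],100],90.6)
"
```

```text
at [415.4  120.7  148.86] [179.99  -0.03  90.55] F [0.21 0.53 0.15] gap 78.1891128839239 t 11.55
shift [-53.5   18.07  48.84] rot [ 0. -0. -0.]
[[416.26  86.9   50.5 ]
 [457.96  87.22  50.5 ]
 [459.69  57.37  50.5 ]
 [416.53  57.1   50.5 ]] [437.61  72.15  50.5 ]
depth key,ledge,rim,floor far,near [[437.63  72.45  49.71]
 [415.6  156.83  56.99]
 [415.43 174.28  96.07]
 [414.66 257.32  55.61]
 [415.37 182.03  54.9 ]
 [389.71 208.35  96.09]
 [439.77 208.67  97.88]]
at [415.4  120.7  148.86] [179.99  -0.03  90.55] F [0.21 0.53 0.15] gap 78.1891128839239 t 11.55
shift [-48.79  21.73  48.84] rot [ 0. -0. -0.]
```

jog_arm --rows '[[[-25,10,0],[0,0,0]],[[-49.5,21,10],[0,0,0]],[[-49.5,21,40],[0,0,0]],[[-49.5,21,60],[0,0,0]],[[-49.5,21,80],[0,0,0]],[[-49.5,21,88],[0,0,0]],[[-49.5,21,88],[0,0,0]],[[-49.5,21,88],[0,0,0]]]' --grip 0

```text
time: 12.35
tool_pos: [437.3, 72.0, 61.5]
tcp_rot: [180.0, -0.0, 90.7]
ft_force: [-0.5, 0.1, 1.7]
finger_gap: -0.3
grip_force: 0.0
```

jog_arm --rows '[[[0,0,2],[0,0,0]],[[0,0,4],[0,0,0]],[[0,0,6],[0,0,0]],[[0,0,8],[0,0,0]],[[0,0,10],[0,0,0]],[[0,0,10],[0,0,0]],[[0,0,10],[0,0,0]]]'

```text
time: 13.05
tool_pos: [436.8, 71.3, 50.8]
tcp_rot: [-180.0, 0.0, 90.6]
ft_force: [-0.1, -0.2, 0.2]
finger_gap: -0.2
grip_force: 0.0
```

jog_arm --rows '[[[0,0,1],[0,0,0]],[[0,0,2],[0,0,0]],[[0,0,3],[0,0,0]],[[0,0,4],[0,0,0]],[[0,0,4],[0,0,0]],[[0,0,4],[0,0,0]]]'

```text
time: 13.65
tool_pos: [436.9, 71.3, 46.9]
tcp_rot: [180.0, 0.0, 90.6]
ft_force: [-0.8, -0.1, 4.0]
finger_gap: 0.1
grip_force: 1.7
```

jog_arm --rows '[[[0,0,1],[0,0,0]],[[0,0,2],[0,0,0]],[[0,0,2],[0,0,0]],[[0,0,2],[0,0,0]]]'

```text
time: 14.05
tool_pos: [436.9, 71.3, 44.9]
tcp_rot: [180.0, 0.0, 90.6]
ft_force: [-1.0, -0.7, 5.6]
finger_gap: 0.3
grip_force: 2.4
```

jog_arm --rows '[[[0,0,0.3],[0,0,0]],[[0,0,0.3],[0,0,0]],[[0,0,0.3],[0,0,0]],[[0,0,0.3],[0,0,0]],[[0,0,0.3],[0,0,0]],[[0,0,0.3],[0,0,0]],[[0,0,0.3],[0,0,0]],[[0,0,0.3],[0,0,0]],[[0,0,0.3],[0,0,0]],[[0,0,0.3],[0,0,0]]]'

```text
time: 15.05
tool_pos: [437.0, 71.4, 44.6]
tcp_rot: [180.0, -0.0, 90.6]
ft_force: [-1.5, -0.5, 5.3]
finger_gap: 0.0
grip_force: 2.5
```

jog_arm --rows '[[[0,0,0],[0,0,0]],[[0,0,0],[0,0,0]],[[0,0,0],[0,0,0]],[[0,0,0],[0,0,0]],[[0,0,0],[0,0,0]],[[0,0,0],[0,0,0]],[[0,0,0],[0,0,0]],[[0,0,0],[0,0,0]],[[0,0,0],[0,0,0]],[[0,0,0],[0,0,0]]]'

```text
time: 16.05
tool_pos: [436.9, 71.3, 44.6]
tcp_rot: [180.0, 0.0, 90.6]
ft_force: [-1.3, -0.5, 5.5]
finger_gap: 0.2
grip_force: 2.5
```

jog_arm --rows '[[[0,0,0],[0,0,0]],[[0,0,0],[0,0,0]],[[0,0,0],[0,0,0]],[[0,0,0],[0,0,0]],[[0,0,0],[0,0,0]],[[0,0,0],[0,0,0]],[[0,0,0],[0,0,0]]]'

```text
time: 16.75
tool_pos: [436.9, 71.3, 44.6]
tcp_rot: [180.0, 0.0, 90.6]
ft_force: [-2.5, -0.8, 4.7]
finger_gap: -0.0
grip_force: 2.5
```

jog_arm --rows '[[[0,0,-5],[0,0,0]],[[0,0,-15],[0,0,0]],[[0,0,-50],[0,0,0]],[[0,0,-100],[0,0,0]],[[0,0,-145],[0,0,0]],[[0,0,-145],[0,0,0]]]' --grip 10

```text
time: 17.35
tool_pos: [440.8, 71.6, 197.5]
tcp_rot: [179.3, -0.0, 90.6]
ft_force: [0.5, -0.4, 0.9]
finger_gap: 9.8
grip_force: 0.0
```

```bash
python3 -c "
from h import *
rel([394,-290,190],36)
print(r.sense()['joint_pos'])"
```

```text
at [440.81  71.63 197.52] [179.3   -0.03  90.64] F [ 0.49 -0.45  0.93] gap 9.776350011857632 t 17.35
shift [-361.09  -50.91    6.71] rot [ 0.01 -0.01  0.95]
[  2.64 -16.83 111.77   0.01  84.35   2.  ]
```

jog_arm --rows '[[[-40,-5,0],[0,0,0.145]],[[-82,-11,0],[0,0,0.29]],[[-124,-17,0],[0,0,0.435]],[[-166,-23,0],[0,0,0.58]],[[-208,-29,0],[0,0,0.725]],[[-250,-35,0],[0,0,0.87]],[[-290,-40,0],[0,0,1.015]],[[-330,-43,0],[0,0,1.16]],[[-361,-44,0],[0,0,1.305]],[[-361,-44,0],[0,0,1.45]]]' --grip 85

```text
time: 18.35
tool_pos: [395.9, -293.4, 189.4]
tcp_rot: [180.0, 0.0, 7.0]
ft_force: [0.3, 0.8, -0.4]
finger_gap: 85.1
grip_force: 0.0
```

jog_arm --rows '[[[0,0,0],[0,0,0.131]],[[0,0,0],[0,0,0.131]],[[0,0,0],[0,0,0.131]],[[0,0,0],[0,0,0.131]]]'

```text
time: 18.75
tool_pos: [396.8, -289.8, 189.5]
tcp_rot: [-180.0, -0.0, 0.2]
ft_force: [-0.1, -0.2, -0.3]
finger_gap: 84.9
grip_force: 0.0
```

```bash
python3 -c "
from h import *
rel([394,-290,30],0)
I,D=r.snapshot('wrist');cv2.imwrite('pics/w4.png',I);np.save('w4.npy',D)"
```

```text
at [ 396.85 -289.81  189.48] [-180.     -0.      0.25] F [-0.06 -0.18 -0.33] gap 84.91133998449625 t 18.75
shift [ -2.85   0.19 159.48] rot [-0. -0.  0.]
```

View pics/w4.png

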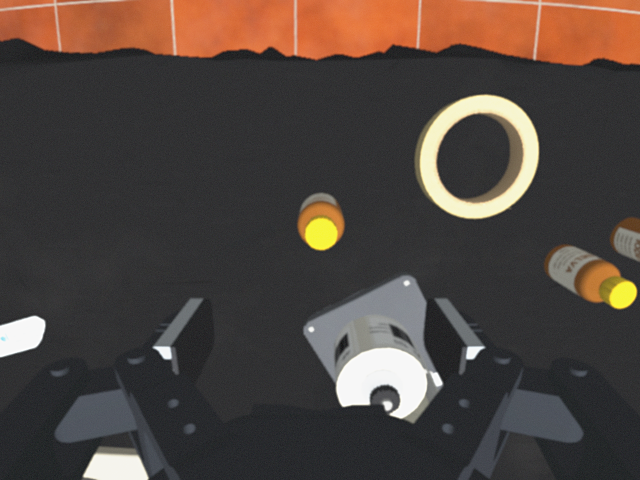

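The chosen bottle stands alone, cap centre at (321,234). A grey-and-white device sits nearby with plate corners (307,329) and (410,281) and body at (381,365). I'll measure how much room it leaves.

```bash
python3 -c "
from h import *
D=np.load('w4.npy')
c=pts('wrist',0,[(321,234)],84)[0];print(c,pts('wrist',D,[(321,234)]))
print(pts('wrist',D,[(307,329),(410,281),(430,330),(381,330),(340,370),(385,397),(423,370),(440,380)]))
rel([c[0],c[1],28],0)
"
```

```text
[ 401.06345127 -292.13925718   84.        ] [[ 400.69641798 -292.15316913   82.64328671]]
[[ 283.21198738 -279.51653208   10.66115267]
 [ 334.79389789 -378.48960138   10.42666312]
 [ 396.67019277 -332.98081868  208.43095401]
 [ 301.59046709 -346.73034394   44.29706514]
 [ 278.91962888 -308.97835091   70.95887196]
 [ 268.6759714  -343.97588768   92.29269785]
 [ 278.6869096  -379.37671573   71.41202589]
 [ 222.42656741 -419.44279151   11.80214547]]
at [ 396.86 -289.83  189.51] [180.    -0.     0.21] F [-0.97  0.53  0.07] gap 85.26333556941698 t 18.8
shift [  4.19   2.33 161.51] rot [ 0. -0.  0.]
```

jog_arm --rows '[[[4,2.3,40],[0,0,0]],[[4,2.3,80],[0,0,0]],[[4,2.3,120],[0,0,0]],[[4,2.3,150],[0,0,0]],[[4,2.3,161],[0,0,0]],[[4,2.3,161],[0,0,0]],[[4,2.3,161],[0,0,0]]]'

```text
time: 19.5
tool_pos: [401.7, -293.1, 30.1]
tcp_rot: [179.9, -0.1, 0.1]
ft_force: [0.3, 0.6, 0.6]
finger_gap: 85.0
grip_force: 0.0
```

jog_arm --rows '[[[0,0,0],[0,0,0]],[[0,0,0],[0,0,0]],[[0,0,0],[0,0,0]],[[0,0,0],[0,0,0]],[[0,0,0],[0,0,0]],[[0,0,0],[0,0,0]],[[0,0,0],[0,0,0]],[[0,0,0],[0,0,0]]]' --grip 25 --force 25

```text
time: 20.3
tool_pos: [401.4, -292.8, 29.5]
tcp_rot: [180.0, -0.1, 0.0]
ft_force: [-1.2, 0.9, 6.7]
finger_gap: 35.9
grip_force: 24.7
```

jog_arm --rows '[[[0,0,-15],[0,0,0]],[[0,0,-50],[0,0,0]],[[0,0,-90],[0,0,0]],[[0,0,-130],[0,0,0]],[[0,0,-150],[0,0,0]],[[0,0,-150],[0,0,0]],[[0,0,-150],[0,0,0]]]'

```text
time: 21.0
tool_pos: [400.8, -292.4, 178.2]
tcp_rot: [180.0, -0.0, 0.0]
ft_force: [-0.2, 0.2, -1.3]
finger_gap: 35.8
grip_force: 25.4
```

```bash
python3 -c "
from h import *
rel([415,219.5,178],0.6)
D=None
I,D=r.snapshot('wrist');cv2.imwrite('pics/w5.png',I);np.save('w5.npy',D)"
```

```text
at [ 400.76 -292.39  178.2 ] [179.99  -0.01   0.05] F [-0.18  0.24 -1.34] gap 35.752493952560165 t 21.0
shift [  14.67 -511.88    0.08] rot [ 0.   -0.   -0.01]
```

View pics/w5.png

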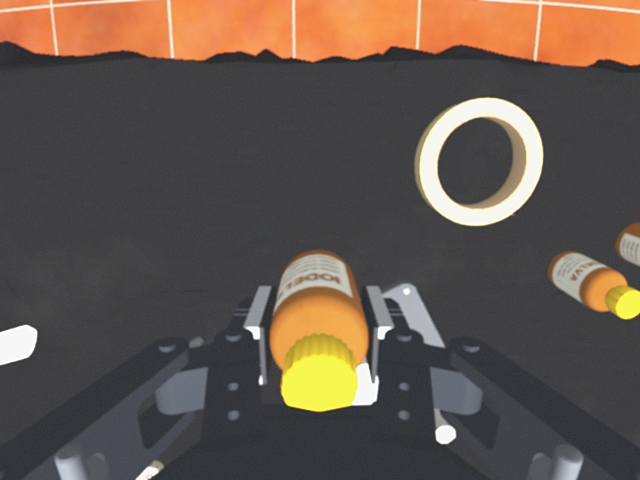

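jog_arm --rows '[[[0,-20,0],[0,0,0]],[[1,-55,0],[0,0,0]],[[2,-95,0],[0,0,0]],[[3,-135,0],[0,0,0]],[[4,-175,0],[0,0,0]],[[5,-215,0],[0,0,0]],[[6,-255,0],[0,0,0]],[[7,-295,0],[0,0,0]],[[8,-335,0],[0,0,0]],[[10,-370,0],[0,0,-0.01]]]'

```text
time: 22.05
tool_pos: [408.9, 79.4, 176.3]
tcp_rot: [180.0, 0.2, 0.6]
ft_force: [0.7, -0.1, -0.5]
finger_gap: 36.0
grip_force: 25.4
```

```bash
python3 -c "
from h import *
rel([414.5,219.5,178],0.6)"
```

```text
at [408.88  79.37 176.3 ] [180.     0.2    0.65] F [ 0.68 -0.06 -0.54] gap 36.02132244721916 t 22.05
shift [   7.2  -140.05   -1.74] rot [0. 0. 0.]
```

jog_arm --rows '[[[1,-35,0],[0,0,0]],[[3,-75,0],[0,0,0]],[[5,-115,0],[0,0,0]],[[5,-135,0],[0,0,0]],[[5,-141,0],[0,0,0]],[[5,-141,0],[0,0,0]],[[5,-141,0],[0,0,0]]]'

```text
time: 22.75
tool_pos: [413.5, 217.6, 177.4]
tcp_rot: [179.9, 0.1, 0.6]
ft_force: [0.5, -0.0, -1.3]
finger_gap: 35.6
grip_force: 25.5
```

```bash
python3 -c "
from h import *
rel([414.5,219.5,120],0.6)
I,D=r.snapshot('wrist');cv2.imwrite('pics/w6.png',I);np.save('w6.npy',D)"
```

```text
at [413.47 217.63 177.4 ] [179.93   0.11   0.6 ] F [ 0.45 -0.04 -1.33] gap 35.595872109021684 t 22.75
shift [ 1.16 -1.93 57.39] rot [0. 0. 0.]
```

View pics/w6.png

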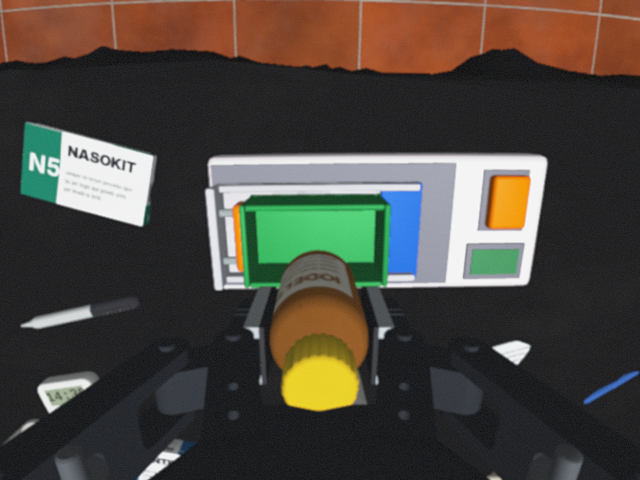

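The bottle is upright over the tray. The tray rim's far corners are at about (241,198) and (389,197).

```bash
python3 -c "
from h import *
t=pts('wrist',0,[(241,198),(389,197)],98);print(t,t.mean(0))
rel([414.5,t.mean(0)[1],92],0.6)"
```

```text
[[447.42507846 265.11762873  98.        ]
 [448.88984017 173.73985561  98.        ]] [448.15745932 219.42874217  98.        ]
at [413.73 217.51 177.74] [179.95   0.07   0.56] F [ 0.08 -0.09 -0.35] gap 35.75697043157518 t 22.8
shift [ 0.89 -1.99 85.73] rot [ 0.  0. -0.]
```

```bash
python3 -c "
from h import *
print(pts('wrist',0,[(319,363),(319,386),(319,411)],232))
I=cv2.imread('pics/w6.png').astype(int);D=np.load('w6.npy')
m=(I[...,1]>I[...,2]+25)&(I[...,1]>I[...,0]+25);v,u=np.where(m&(D>0));k=(u>200)&(u<420)&(v>180)
P=pts('wrist',D,np.c_[u[k],v[k]]);Q=P[(P[:,2]>90)&(P[:,2]<102)]
print(np.percentile(Q,[0.5,5,50,95,99.5],axis=0))
for lo,hi in((190,200),(225,235)):
  q=Q[(Q[:,1]>lo)&(Q[:,1]<hi)];print(np.percentile(q[:,0],[2,50,98]))
F=P[(P[:,2]>50)&(P[:,2]<60)];print('floor',np.percentile(F,[1,50,99],axis=0))
"
```

```text
[[423.77335221 217.28090401 232.        ]
 [415.99898727 217.20037652 232.        ]
 [407.05391625 217.10759574 232.        ]]
[[387.86926335 171.91238315  90.12551921]
 [389.94907117 173.13320063  91.25222134]
 [432.57223868 222.48348348  96.37067906]
 [443.89471674 265.4766993   97.70239855]
 [444.48238117 266.6024416   98.26687045]]
[389.43309468 442.37092885 444.34135717]
[439.74382283 442.12347088 443.75994407]
floor [[391.27699257 175.28874841  54.39315284]
 [413.50912202 219.50736355  55.92718079]
 [431.81155498 263.02922212  59.03037831]]
```

jog_arm --rows '[[[0.8,-2,20],[0,0,0]],[[0.8,-2,45],[0,0,0]],[[0.8,-2,65],[0,0,0]],[[0.8,-2,78],[0,0,0]],[[0.8,-2,84],[0,0,0]],[[0.8,-2,84],[0,0,0]],[[0.8,-2,84],[0,0,0]]]'

```text
time: 23.5
tool_pos: [415.5, 220.7, 95.4]
tcp_rot: [-180.0, -0.1, 0.6]
ft_force: [-0.6, 0.2, -0.2]
finger_gap: 35.9
grip_force: 25.5
```

jog_arm --rows '[[[0,0,1.5],[0,0,0]],[[0,0,3],[0,0,0]],[[0,0,4],[0,0,0]],[[0,0,4],[0,0,0]],[[0,0,4],[0,0,0]]]'

```text
time: 24.0
tool_pos: [414.8, 220.7, 90.5]
tcp_rot: [180.0, 0.0, 0.6]
ft_force: [0.4, -0.0, -0.8]
finger_gap: 35.7
grip_force: 25.5
```

jog_arm --rows '[[[0,0,1],[0,0,0]],[[0,0,2],[0,0,0]],[[0,0,3],[0,0,0]],[[0,0,3],[0,0,0]],[[0,0,3],[0,0,0]]]'

```text
time: 24.5
tool_pos: [414.7, 220.6, 87.4]
tcp_rot: [180.0, 0.0, 0.6]
ft_force: [0.6, 0.3, -0.4]
finger_gap: 36.0
grip_force: 25.5
```

jog_arm --rows '[[[0,0,1],[0,0,0]],[[0,0,1],[0,0,0]],[[0,0,1],[0,0,0]]]'

```text
time: 24.8
tool_pos: [414.8, 220.6, 86.5]
tcp_rot: [180.0, -0.0, 0.6]
ft_force: [-0.5, 0.7, -0.3]
finger_gap: 36.2
grip_force: 25.5
```

jog_arm --rows '[[[0,0,1],[0,0,0]],[[0,0,1.2],[0,0,0]],[[0,0,1.2],[0,0,0]],[[0,0,1.2],[0,0,0]]]'

```text
time: 25.2
tool_pos: [414.9, 220.7, 85.4]
tcp_rot: [-180.0, -0.0, 0.6]
ft_force: [-0.8, -0.4, 1.0]
finger_gap: 35.9
grip_force: 25.6
```

jog_arm --rows '[[[0,0,0.8],[0,0,0]],[[0,0,0.8],[0,0,0]],[[0,0,0.8],[0,0,0]]]'

```text
time: 25.5
tool_pos: [414.9, 220.7, 84.6]
tcp_rot: [-180.0, -0.0, 0.6]
ft_force: [0.7, -0.1, 2.0]
finger_gap: 35.9
grip_force: 25.6
```

jog_arm --rows '[[[0,0,-0.7],[0,0,0]],[[0,0,-0.7],[0,0,0]]]'

```text
time: 25.7
tool_pos: [414.8, 220.7, 85.3]
tcp_rot: [-180.0, -0.0, 0.6]
ft_force: [0.1, 0.8, 1.4]
finger_gap: 35.9
grip_force: 25.6
```

jog_arm --rows '[[[0,0,0],[0,0,0]],[[0,0,0],[0,0,0]],[[0,0,0],[0,0,0]],[[0,0,0],[0,0,0]]]' --grip 48

```text
time: 26.1
tool_pos: [414.7, 220.6, 85.1]
tcp_rot: [180.0, 0.0, 0.6]
ft_force: [-0.4, 0.3, -1.0]
finger_gap: 47.9
grip_force: 0.0
```

jog_arm --rows '[[[0,0,-10],[0,0,0]],[[0,0,-30],[0,0,0]],[[0,0,-60],[0,0,0]],[[0,0,-100],[0,0,0]],[[0,0,-140],[0,0,0]],[[-20,0,-150],[0,0,0]],[[-20,0,-150],[0,0,0]]]'

```text
time: 26.8
tool_pos: [395.2, 221.2, 238.9]
tcp_rot: [-179.9, -0.3, 0.6]
ft_force: [0.7, -0.7, -0.3]
finger_gap: 48.1
grip_force: 0.0
```

```bash
python3 -c "
from h import *
rel([414.5,219.5,120],0.6)
I,D=r.snapshot('wrist');J,E=r.snapshot('top')
cv2.imwrite('pics/end.png',np.hstack([cv2.resize(I,(480,360)),cv2.resize(J[200:290,170:250],(320,360),interpolation=cv2.INTER_CUBIC)]));np.save('w7.npy',D)"
```

```text
at [395.18 221.15 238.87] [-179.87   -0.28    0.65] F [ 0.71 -0.7  -0.27] gap 48.063623637529005 t 26.8
shift [ 18.72   2.14 118.96] rot [-0. -0.  0.]
```

View pics/end.png

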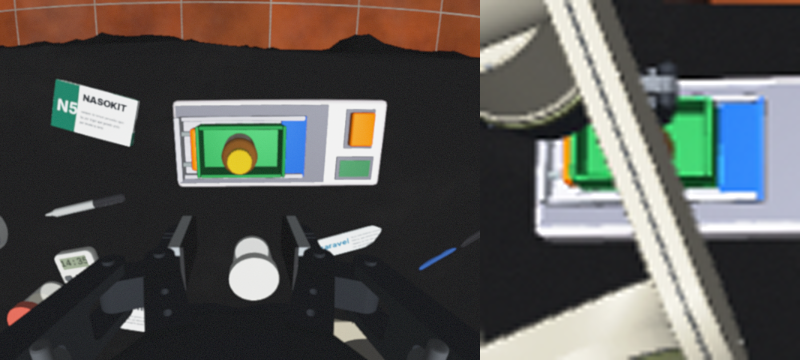

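The bottle stands upright in the middle of the seated tray, with its cap at (239,161). The robot is clear of everything and the bystanders look untouched, so I'm handing in.

```bash
python3 -c "
from bench import r
print(r.hand_in())"
```

```text
the job is handed in; nothing more can be done
None
```

The job is handed in with no verdict shown: the tray is seated level behind the ledge, the key was held about 6 mm down for over two seconds, and the bottle stands upright in the tray, with scale pushes reading no more than about 6 N, at about 27 s of 72 s.

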